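# Fit the clean filter and start the bench extractor

### The arm

A 7-joint arm with a two-finger parallel gripper is mounted at the origin on the work surface. World frame = base frame: x ahead of the robot, y to its left, z up, the work surface at z = 0. Lengths are in m, angles in rad, forces in N, time in s.
With the tool pointing down it reaches from about 0.425 to 0.925 m from the base axis. Payload 6.8 kg.
Tool frame: the origin (TCP) lies at the very end of the fingers, on their centre line; the grasp point (between the pads) lies 19 mm behind it; z points along the fingers, y is the line along which they close (so a half turn about z gives the same grasp; the last joint's range is limited). The gripper opens to 85 mm and grips with 20 to 120 N. Pads are 22 mm wide; open, the fingers measure 114 mm over their backs; the gripper's body (76 mm by 85 mm) begins 54 mm behind the grasp point. The pads swing forward as they close: fully open they stand 13 mm farther back than shut.
Start: joints at [-1.423, 0.477, 0.022, 1.555, -0.011, 1.109, -0.083], TCP at [0.171, 0.653, 0.231] pointing down, gripper open.
Joint ranges: [-2.96, 2.96], [-0.34, 2.1], [-1.41, 1.46], [0.24, 2.44], [-1.37, 4.51], [0.17, 1.92], [-2.96, 2.96]. Speed limits (rad/s): [2.39, 2.39, 3.14, 3.14, 3.14, 3.14, 3.14].

### API

Orientations are given as a rotation vector (axis times angle).
In Python, from bench import get_obs, viewer, r gives the robot as it stands. The module is installed in compiled form; this text tells all that it offers.
- The arm moves only by the tool play_rows, never from a script. Its argument "commands" is a list that holds one entry, the list of rows, each a list of 5 numbers: the gripper's target within -1 to 1 (shut at 1, half-way at 0, fully open at -1), then the shift along the tool's x, y, z scaled (see below), then the turn about the tool's z scaled (see below). A call has 1 to 12 rows; each row is the pose to reach, as a shift and turn from the pose commanded when the call began, along the tool's axes at that moment; what a row does not reach only later rows make up. The controller multiplies each number of a shift by 0.2 m and each number of a turn by pi/2 rad. A row lasts 1/12 s, in which the tool goes at most 41.7 mm and 7.16 degrees, less where a joint would pass 70% of its speed; a pose out of reach is approached as far as the arm can. A call with a number of a shift or a turn outside -1 to 1 is refused whole. A call with a gripper value outside its range is refused whole. The fingers move at their own pace and stop on an object; "grip_force" is the grip in N (left out, the last holds). Time passes only in rows, so rows that repeat a pose let the fingers close. It gives the time, the measured TCP pose, the force, the opening and the grip force at its end, in the units of the state.
- get_obs(): the state, without advancing time (a new reading comes with each control period).
- viewer.grab_frame(name): name is "scene" or "top"; returns a dict with "pixels" (480x640x3 uint8, red, green, blue), "fovy" (degrees; the focal length in pixels is half the picture's height over the tangent of half this angle, whatever the lens; pixels are square), "cx", "cy" (the principal point, pixels), "distortion" ([k1, k2, p1, p2, k3] as OpenCV has them; the pictures are not rectified), "world_to_cam" (4x4, takes a point from world to camera coordinates). Camera axes: x right, y up, looking along -z (the intrinsics and any distortion apply to the point x, -y, -z); pixel columns grow to the right and rows downward; lengths in m; the calibration is good to about 2 mm. A picture is of the moment at which its call begins. There is no depth.
- r.hand_in(): hands the job in; it is judged then, once.
Trained networks look in a picture, given as the dict that the camera call returned (one of the last four; its "shot" number tells which), for a name from the list of things; names that differ only in an ending like _2 or _b are one class to them, and where a whole thing is asked for, a point or a joint stands for the part that bears it (a point fixed in the world has none). Each returns a list of dicts, best first, with "score" (0 to 1); they miss things now and then, are a little off and sometimes report something else, mostly with a low value. They report only what shows in the picture. A call takes as long as a camera call. They do not tell look-alikes from the thing itself.
- viewer.trace(picture, thing): "pixels" (480x640 bool, what is visible of it) and "rect" ([left, top, right, bottom] in pixels, round what is visible of it).
The state is a dict: "clock": time; "joints": joint angles; "qvel": joint speeds; "tau": joint torques, N m; "tcp_pos": TCP position; "orientation": TCP orientation; "contact_force": force on the tool from outside, world axes, zero at the start; "moment": the same for the moment, N m; "grip_width": finger opening in m; "gripper_force": force on a finger pad.
Only numpy, scipy, OpenCV 4.12 (cv2) and the standard library are available. Lean on these libraries where they do the work, as an engineer would, in place of code of your own. Each camera call takes 0.05 s, during which the arm holds its last target. There are 200 camera calls.

### The job

Swing the extraction unit's two ejector levers right out if they are not, take the pleated filter cassette out of the drying rack and lower it - don't drop it - into the unit's slot, then swing both levers fully in (upright) so that the filter is locked fully home on the slot floor. Then start the unit: push the long bar along its front edge right down near its middle, so that both ends go down evenly, hold it for about half a second and let it come back up. Leave the mesh screen and everything else on the bench where they are.

Things in the scene. Friction and masses are not known exactly. Their poses are not given: they have to be found in the camera images.
- extractor: The bench extraction unit: a low grey sheet-metal box, 320 mm wide, 290 mm deep, flat deck 105 mm above the table, fixed, left or right of the drying rack and a little turned. Origin: under its middle, on the table. Axes: x to its rear, y to its left, z up. From front to rear on top: start bar, intake grille, filter slot with an ejector lever at each end, fan deck.
- slot_mouth (a point): Centre of the filter slot's mouth, level with the deck; axes as the unit's. The slot runs along y: 146 mm long, 25 mm wide, 75 mm deep, flat floor. Flared metal lips along both sides, 8 mm tall, reaching 21 mm from the centre line, guide the filter in. Beyond the levers the deck is flat and clear to 160 mm from here in y.
- rack: The wooden drying rack, 150 mm (x) by 110 mm (y), fixed; origin under its middle, on the table. Two grooves along y at x = -37.5 and +37.5 mm, 24 mm wide, floor 14 mm and walls 40 mm above the table. The filter stands in one, the mesh screen in the other.
- filter_center (a point): Centre (half-way up) of the pleated filter cassette: upright grey frame with paper pleats, 140 mm long (y), 20 mm thick (x), 115 mm tall (z), about 0.2 to 0.45 kg, rigid, fits either way round. Its top edge can be pinched across the thickness. Starts upright in a rack groove. Fully home, on the slot floor, this point is 17.5 mm below the slot mouth and the top edge 40 mm above the deck.
- filter: The filter cassette's origin, middle of its underside, 57.5 mm below its centre. A steel ear sticks out 22 mm from each end of the frame (184 mm overall), 16 mm thick, 12 mm tall, underside 83 mm above this origin. Lowered into the slot with the levers out, it comes to rest with its ears on the levers' toes, about 8 to 12 mm above home.
- lever_left_tip (a point): Middle of the thumb pad on top of the left ejector lever: a black lever, 14 mm wide (pad 24 mm), at the slot's left (+y) end. Its pivot, along the unit's x, is 97 mm from the slot's centre and 6 mm above the deck. Lever in (vertical): this point is 49 mm above the pivot, 5 mm outside it, and the outer face 5 mm farther out. A toe reaches under the filter's ear, a hook over it.
- lever_right_tip (a point): The same point of the right ejector lever, the mirror image, at the slot's right (-y) end.
- lever_left (a joint): Angle of the left ejector lever (rad): 0 = in, vertical, hook over the filter's ear; grows as its top swings outward, away from the slot, to 0.95. Left anywhere from 0.2 to 0.9 at the start; the filter passes only if it is beyond about 0.7. Stiff: stays where left, needs about 2 to 4 N at the pad. Follow its arc about the pivot: a level push on a lever far out can jam.
- lever_right (a joint): The same for the right ejector lever.
- bar_center (a point): Middle of the top face of the start bar: an aluminium bar with a rubber strip, 200 mm long (y), 41 mm deep, along the front edge of the unit, its top 1 to 2 mm below the deck. Axes as the unit's. Hinged along its rear edge, 28 mm behind this point, sprung at both ends: pushed here it goes down 7 mm with some 7 N to a stop and springs back when let go. Pushed off its middle it goes down skew.
- bar_left_end (a point): Left (+y) end of the start bar's top face, 100 mm from its middle.
- bar_right_end (a point): Right (-y) end of the start bar's top face, 100 mm from its middle.
- start_bar (a joint): How far the start bar is pressed (rad about its rear edge): 0 up, 0.24 right down; the switch works beyond 0.18.
- bar_skew (a joint): How far the start bar is out of level end to end (rad): 0 = both ends equally low; 0.02 = one end 4 mm lower than the other.
- screen_center (a point): Centre of the mesh screen, a steel wire-mesh panel without ears, 140 mm long (y), 16 mm thick (x), 85 mm tall, standing in the other groove of the drying rack. Not needed: leave it there.
- dye_bottle_center (a point): Centre of a brown glass bottle, 52 mm across and 150 mm tall, standing in front of the drying rack. Leave it alone.
- tool_pot_center (a point): Centre of a white pot 72 mm across and 95 mm tall with tool handles up to 175 mm above the table, standing behind the drying rack. Leave it alone.
- wax_tin_center (a point): Centre of a flat round tin, 63 mm across and 24 mm tall, lying on the rear (fan) deck of the extraction unit. Leave it alone.
- pine_blocks_center (a point): Centre of two pine gluing blocks stuck together, 160 x 38 x 52 mm, lying on the table in front of the extraction unit. Leave it alone.
- mallet_center (a point): Centre of a wooden mallet, 255 mm long, head 60 mm thick, lying at the front of the table on the robot's left (the point is inside the head). Leave it alone.
- whetstone_center (a point): Centre of a sharpening stone on a wooden holder, 200 x 75 x 40 mm, on the table at the robot's right. Leave it alone.
- rivet_jar_center (a point): Centre of a glass jar with a brass lid, 72 mm across and 99 mm tall, on the table at the robot's left. Leave it alone.
Things that resemble listed ones, but are neither listed nor needed, are in the scene too. What is shaped like the filter but purple is not meant.

How it is judged:
By the outcome, as a careful person would: the job done as asked, in the order asked, and still so for the second after the job is handed in, with the robot touching nothing.
It also fails if it takes over 72 s, if anything falls off the work surface, if the arm or the gripper's body presses on something with over 40 N, if the wrist force passes 120 N, or if a joint passes its speed limit or range.

## Working session

There is one attempt and no reset: what is moved stays moved. The work goes in short steps, Python scripts to look and compute and a tool call to move; the robot and the scene stay as the last step left them, time stands still between calls to the robot, and variables do not carry over. Pictures are saved under pics/ and viewed, at most 10 in all, crops included, and the job is handed in when it is done.

Besides the shell and the picture viewer there is one more tool, called after "Call:" in YAML: its name, and indented under it one key for each argument. play_rows: Moves the arm, as the interface text tells. Shifts and turns lie within -1 to 1; 1 stands for 0.2 m of shift or pi/2 rad of turn. Its arguments: {"type":"object","properties":{"commands":{"type":"array","items":{"type":"array","items":{"type":"array","items":{"type":"number","minimum":-1,"maximum":1}}}},"grip_force":{"type":"number"}},"required":["commands"]}

```bash
mkdir -p pics
cat > h.py <<'E'
import numpy as np, cv2
from bench import get_obs, viewer, r
def K(p):
    f=240/np.tan(np.radians(p["fovy"])/2)
    return np.array([[f,0,p["cx"]],[0,f,p["cy"]],[0,0,1.]]),np.array(p["distortion"],float)
F=np.diag([1,-1,-1.])
def proj(p,X):
    k,d=K(p);W=np.array(p["world_to_cam"]);X=np.atleast_2d(np.array(X,float))
    c=(X@W[:3,:3].T+W[:3,3])@F
    return cv2.projectPoints(c,np.zeros(3),np.zeros(3),k,d)[0][:,0]
def ray(p,uv):
    k,d=K(p);W=np.array(p["world_to_cam"])
    n=cv2.undistortPoints(np.array(uv,float).reshape(-1,1,2),k,d)[:,0]
    c=np.c_[n,np.ones(len(n))]@F
    return -W[:3,:3].T@W[:3,3], c@W[:3,:3]
def atz(p,uv,z):
    o,d=ray(p,uv); return o+d*((z-o[2])/d[:,2])[:,None]
def save(p,name): cv2.imwrite(f"pics/{name}.png",p["pixels"][:,:,::-1])
E
python3 - <<'E'
from h import *
print(get_obs())
for n in("scene","top"):
    p=viewer.grab_frame(n);save(p,n+"0")
    print(n,p["fovy"],p["distortion"],np.round(-np.array(p["world_to_cam"])[:3,:3].T@np.array(p["world_to_cam"])[:3,3],3))
    for t in["extractor","rack","filter","lever_left","lever_right","start_bar","screen_center","dye_bottle_center","tool_pot_center","wax_tin_center","pine_blocks_center"]:
        for o in viewer.trace(p,t)[:3]: print(t,round(o["score"],2),np.round(o["rect"]),o["pixels"].sum())
E
```

```text
{'clock': 0.0, 'joints': array([-1.4230907 ,  0.47778834,  0.02236034,  1.55647209, -0.01154792,
        1.10934492, -0.08305439]), 'qvel': array([ 0.00077793,  0.00026623, -0.00012369, -0.00028062, -0.00024542,
       -0.00053246,  0.00148348]), 'tau': array([-4.50796433e-04, -5.96455586e+01,  1.60763439e+00, -2.81189060e+01,
        1.24753907e-02,  9.52688337e-03,  3.06580012e-05]), 'tcp_pos': array([0.17065084, 0.65243287, 0.23032531]), 'orientation': array([-4.00664058e-01, -3.11580223e+00,  2.95313815e-03]), 'contact_force': array([ 0.42844219, -0.14953182,  0.23337214]), 'moment': array([-0.02653633, -0.0094851 ,  0.00535816]), 'gripper_force': 0.0, 'grip_width': 0.08527167957236984}
scene 56.32006002963407 [-0.04509394  0.          0.          0.          0.        ] [1.488 0.531 1.058]
extractor 0.98 [205. 213. 331. 310.] 7588
extractor 0.17 [334. 283. 358. 342.] 1006
rack 0.55 [333. 293. 374. 316.] 162
rack 0.16 [266. 213. 320. 239.] 480
filter 0.81 [485. 249. 527. 295.] 750
filter 0.64 [326. 268. 377. 308.] 1167
filter 0.4 [332. 282. 356. 340.] 956
lever_left 0.55 [282. 24
[... 786 characters left out ...]
7
rack 0.85 [239. 210. 282. 265.] 1124
rack 0.36 [315. 169. 456. 304.] 13761
rack 0.2 [341. 207. 359. 225.] 131
filter 0.94 [232. 210. 300. 232.] 913
filter 0.64 [ 75. 301. 123. 371.] 1343
lever_right 0.58 [422. 227. 442. 237.] 101
start_bar 0.63 [340. 267. 418. 299.] 1509
screen_center 0.92 [228. 240. 279. 257.] 545
dye_bottle_center 0.79 [261. 278. 285. 302.] 334
dye_bottle_center 0.25 [341. 267. 419. 297.] 1258
tool_pot_center 0.56 [239. 160. 267. 200.] 855
tool_pot_center 0.52 [316. 170. 458. 306.] 13790
tool_pot_center 0.24 [341. 269. 421. 295.] 1260
wax_tin_center 0.77 [369. 177. 390. 200.] 458
wax_tin_center 0.36 [120. 246. 151. 276.] 835
wax_tin_center 0.17 [340. 267. 419. 296.] 1264
```

View pics/scene0.png

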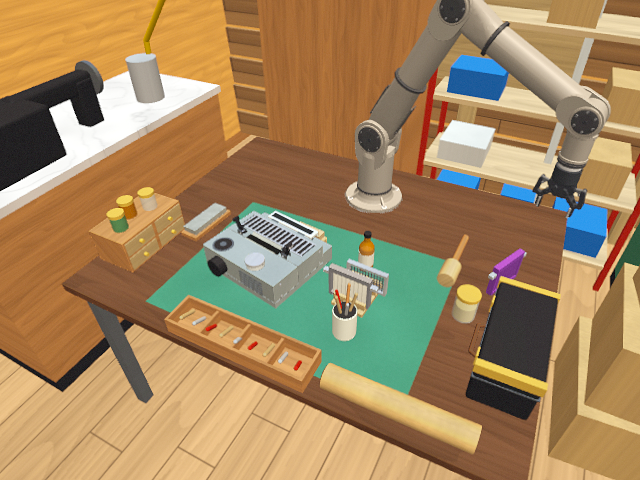

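View pics/top0.png

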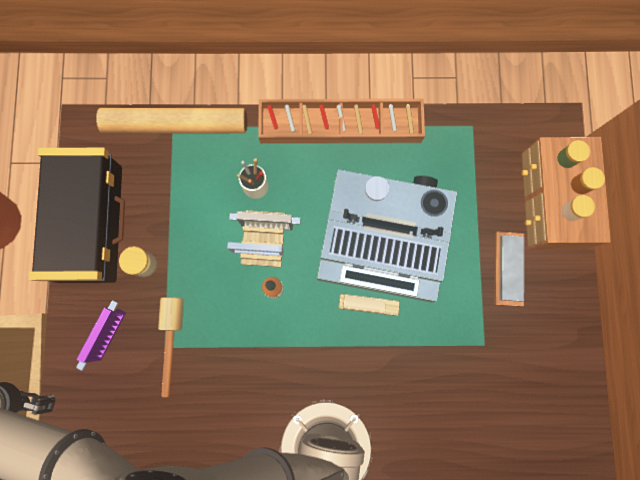

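Top picture: the filter candidates are the grey eared cassette in the rack's rear groove (265,220), the mesh screen in the front groove (255,249) and the purple look-alike (100,335). I choose (265,220) and check it in a close crop.

Run:
```python
from h import *
p=viewer.grab_frame("top")
c=p["pixels"][157:307,225:465]; c=cv2.resize(c,(800,500),interpolation=cv2.INTER_CUBIC)
p2=viewer.grab_frame("scene")
cv2.imwrite("pics/c1.png",c[:,:,::-1])
c=p2["pixels"][200:350,200:400]; c=cv2.resize(c,(800,600),interpolation=cv2.INTER_CUBIC)
cv2.imwrite("pics/c2.png",c[:,:,::-1])
```

```text
(no output)
```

View pics/c1.png

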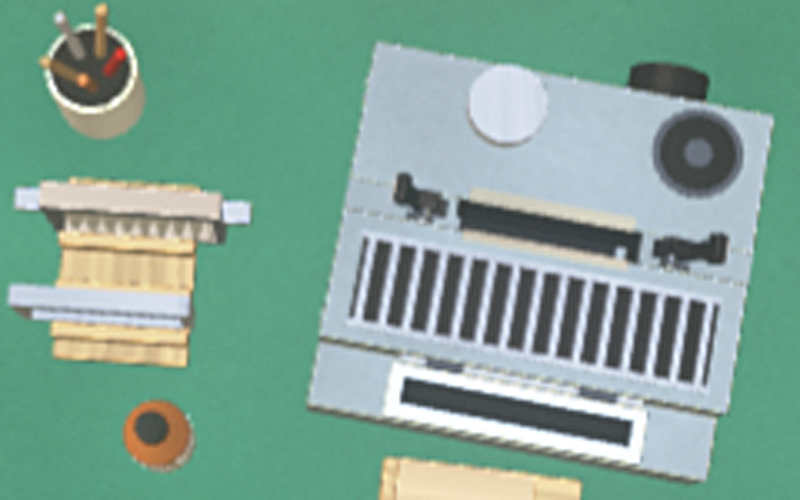

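View pics/c2.png

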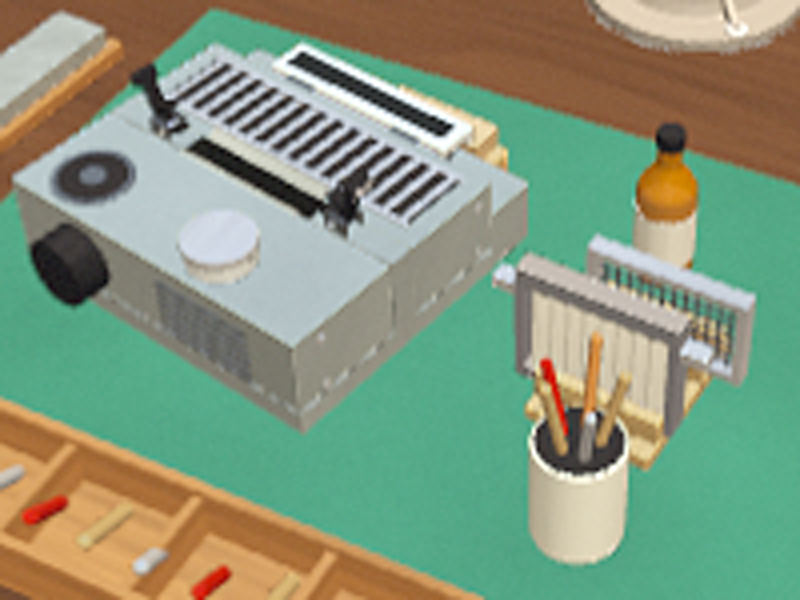

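The crops confirm it. The grey framed pleated cassette with ears at c1 (28,198) and (237,212) is in the rear groove and the screen is in front of it. Both levers are partly out, with pads at c1 (404,185) and (718,247). Next I fit the poses.

```bash
cat > fit.py <<'E'
from h import *
from scipy.optimize import least_squares
import pickle
p=viewer.grab_frame("top");q=viewer.grab_frame("scene")
A=lambda L:np.array(L,float)/(10/3)+[225,157]-.35
B=lambda L:np.array(L,float)/4+[200,200]-.37
def pose(z,top,uv1,sc,uv2,x0):
    def P(v,X):
        X=np.array(X,float);c,s=np.cos(v[2]),np.sin(v[2])
        return np.c_[v[0]+c*X[:,0]-s*X[:,1],v[1]+s*X[:,0]+c*X[:,1],X[:,2]+z]
    f=lambda v:np.r_[(proj(p,P(v,top))-A(uv1)).ravel(),(proj(q,P(v,sc))-B(uv2)).ravel()]
    s=least_squares(f,x0,loss="soft_l1");print(np.round(s.x,4),"res",np.round(f(s.x),1));return s.x
# extractor: rear-left, rear-right, front-left, front-right
d=.145;w=.16
E=pose(0,[[d,w,.105],[d,-w,.105],[-d,w,.105],[-d,-w,.105]],[[377,43],[773,117],[308,407],[706,480]],
 [[d,w,.105],[d,-w,.105],[-d,w,.105]],[[298,347],[15,180],[528,184]],[.65,-.15,-.2])
Fl=pose(.014,[[.01,.07,.115],[.01,-.07,.115],[-.01,.07,.115],[-.01,-.07,.115],[0,.092,.095],[0,-.092,.095]],[[42,184],[222,195],[42,208],[220,219],[15,197],[250,213]],
 [[.01,.07,.115],[.01,-.07,.115],[-.01,.07,.115],[-.01,-.07,.115]],[[686,333],[518,268],[692,318],[528,254]],[.72,.2,0])
def loc(X):
    c,s=np.cos(E[2]),np.sin(E[2]);D=np.array(X)-[E[0],E[1],0];return np.c_[c*D[:,0]+s*D[:,1],-s*D[:,0]+c*D[:,1],D[:,2]]
print("slot",np.round(loc(atz(p,A([[460,200],[640,235],[640,260],[460,226]]),.105)),4))
print("slot scene",np.round(loc(atz(q,B([[200,138],[188,152],[328,197],[310,217]]),.105)),4))
print("bar",np.round(loc(atz(p,A([[393,365],[387,415],[645,408],[638,462]]),.1035)),4))
print("bar scene",np.round(loc(atz(q,B([[298,44],[274,62],[470,130],[450,150]]),.1035)),4))
def tri(a,b):
    o1,d1=ray(p,A([a]));o2,d2=ray(q,B([b]));d1=d1[0]/np.linalg.norm(d1);d2=d2[0]/np.linalg.norm(d2)
    t=np.linalg.lstsq(np.c_[d1,-d2],o2-o1,rcond=None)[0];return (o1+d1*t[0]+o2+d2*t[1])/2,np.linalg.norm(o1+d1*t[0]-o2-d2*t[1])
for a,b in(((404,185),(358,178)),((718,247),(147,75))):
    X,e=tri(a,b);print("tip",X,loc([X]),e)
print("orient",cv2.Rodrigues(get_obs()["orientation"])[0].round(3))
E
python3 fit.py
```

```text
[ 0.547  -0.1631 -0.1961] res [-1.  -0.1 -0.  -0.  -0.9 -1.7  3.3  0.1 -0.4 -0.4 -0.2 -0.7  1.  -8.5]
[ 0.589   0.1554 -0.0696] res [-0.5 -0.5  0.  -0.4 -1.2 -0.   0.1  0.1 -0.2  0.4  0.1  0.1 -1.3 -0.1
 -0.7 -0.3  0.2 -0.5  0.1 -0.6]
slot [[ 0.0328  0.0706  0.105 ]
 [ 0.0319 -0.0722  0.105 ]
 [ 0.0124 -0.0754  0.105 ]
 [ 0.0125  0.067   0.105 ]]
slot scene [[ 0.0139 -0.0738  0.105 ]
 [ 0.0334 -0.0684  0.105 ]
 [ 0.0046  0.0645  0.105 ]
 [ 0.0318  0.0696  0.105 ]]
bar [[-0.1044  0.0987  0.1035]
 [-0.1433  0.0963  0.1035]
 [-0.1006 -0.0977  0.1035]
 [-0.1425 -0.099   0.1035]]
bar scene [[-0.1384 -0.1022  0.1035]
 [-0.1051 -0.1005  0.1035]
 [-0.1358  0.1004  0.1035]
 [-0.1045  0.1039  0.1035]]
tip [ 0.59237848 -0.05241302  0.16478614] [[0.02299368 0.11739729 0.16478614]] 0.001048874850052523
tip [ 0.54490097 -0.28754335  0.15502739] [[ 0.02222915 -0.12247727  0.15502739]] 0.0027436612229921544
orient [[-0.967  0.253  0.   ]
 [ 0.253  0.967  0.   ]
 [-0.     0.    -1.   ]]
```

```bash
cat > mv.py <<'E'
from h import *
S=np.array([.5687,-.1695]);YU=-.196
def sl(s,z,x=0,S=S): # unit-frame offset from slot -> world
    c,n=np.cos(YU),np.sin(YU); return [S[0]+c*x-n*s,S[1]+n*x+c*s,z]
def rows(targets,yaw):
    "yaw: world angle of tool y"
    o=get_obs();R=cv2.Rodrigues(o["orientation"])[0]
    cur=np.arctan2(R[1,1],R[0,1]);d=(yaw-cur+np.pi/2)%np.pi-np.pi/2
    print("tcp",o["tcp_pos"].round(4),"yaw",cur.round(4),"F",o["contact_force"].round(1),"w",round(o["grip_width"],4),"t",round(o["clock"],2))
    for t in targets: print(np.round(t,4),"->",np.round(R.T@(np.array(t)-o["tcp_pos"])/.2,3),"turn",round(-d/(np.pi/2),3))
E
python3 - <<'E'
from mv import *
rows([sl(60,.25)] if 0 else [sl(.07,.25),sl(.07,.17)],YU)
p=viewer.grab_frame("top")
print("pot",atz(p,[[253.5,177.5]],.095))
E
```

```text
tcp [0.1708 0.653  0.2313] yaw 1.3149 F [-0.6  0.2  0.3] w 0.0855 t 1.4
[ 0.5823 -0.1008  0.25  ] -> [-2.945 -3.126 -0.094] turn 0.962
[ 0.5823 -0.1008  0.17  ] -> [-2.945 -3.126  0.306] turn 0.962
pot [[0.70241646 0.18618398 0.095     ]]
```

Call:
play_rows:
  commands:
    - [[1,-0.3,-0.32,-0.05,0.15],[1,-0.95,-1,-0.1,0.45],[1,-0.95,-1,-0.1,0.45],[1,-0.95,-1,-0.1,0.45],[1,-0.95,-1,-0.1,0.45],[1,-0.95,-1,-0.1,0.45],[1,-0.95,-1,-0.1,0.45],[1,-0.95,-1,-0.1,0.45],[1,-0.95,-1,-0.1,0.45]]
  grip_force: 40

```text
clock: 2.2
tcp_pos: [0.305, 0.4104, 0.2519]
orientation: [-1.459, -2.782, -0.002]
contact_force: [-0.5, 0.4, 0.5]
grip_width: 0.0001
gripper_force: 0.0
```

```bash
python3 -c "
from mv import *
rows([sl(.07,.25)],YU)"
```

```text
tcp [0.305  0.4104 0.2519] yaw 0.605 F [-0.5  0.4  0.5] w 0.0001 t 2.2
[ 0.5823 -0.1008  0.25  ] -> [-2.891 -0.313  0.007] turn 0.51
```

Call:
play_rows:
  commands:
    - [[1,-1,-0.11,0,0.51],[1,-1,-0.11,0,0.51],[1,-1,-0.11,0,0.51],[1,-1,-0.11,0,0.51],[1,-1,-0.11,0,0.51],[1,-1,-0.11,0,0.51],[1,-1,-0.11,0,0.51],[1,-1,-0.11,0,0.51]]

```text
clock: 2.87
tcp_pos: [0.4002, 0.2359, 0.2514]
orientation: [-2.426, -1.996, -0.001]
contact_force: [-0.4, -0.1, 0.5]
grip_width: -0.0
gripper_force: 0.0
```

```bash
python3 -c "
from mv import *
rows([sl(.07,.25)],YU)"
```

```text
tcp [0.4002 0.2359 0.2514] yaw -0.1936 F [-0.4 -0.1  0.5] w -0.0 t 2.87
[ 0.5823 -0.1008  0.25  ] -> [-1.477  1.217  0.007] turn 0.002
```

Call:
play_rows:
  commands:
    - [[1,-1,0.82,0,0],[1,-1,0.82,0,0],[1,-1,0.82,0,0],[1,-1,0.82,0,0],[1,-1,0.82,0,0],[1,-1,0.82,0,0],[1,-1,0.82,0,0]]

```text
clock: 3.45
tcp_pos: [0.5255, 0.0017, 0.2519]
orientation: [2.425, 1.991, 0.0]
contact_force: [-0.1, -0.9, 0.2]
grip_width: 0.0
gripper_force: 0.0
```

```bash
python3 -c "
from mv import *
rows([sl(.07,.25),sl(.07,.17)],YU)"
```

```text
tcp [0.5255 0.0017 0.2519] yaw -0.1958 F [-0.1 -0.9  0.2] w 0.0 t 3.45
[ 0.5823 -0.1008  0.25  ] -> [-0.448  0.379  0.012] turn 0.0
[ 0.5823 -0.1008  0.17  ] -> [-0.447  0.377  0.412] turn 0.0
```

Call:
play_rows:
  commands:
    - [[1,-0.46,0.38,0.1,0],[1,-0.46,0.38,0.1,0],[1,-0.46,0.38,0.1,0],[1,-0.46,0.38,0.35,0],[1,-0.46,0.38,0.51,0],[1,-0.46,0.38,0.51,0],[1,-0.46,0.38,0.51,0]]

```text
clock: 4.03
tcp_pos: [0.5787, -0.0961, 0.1477]
orientation: [-2.419, -1.999, 0.006]
contact_force: [0.4, -0.4, 0.7]
grip_width: 0.0001
gripper_force: 0.0
```

```bash
cat > pic.py <<'E'
import sys
from mv import *
n=sys.argv[1]
a=viewer.grab_frame("top")["pixels"][190:270,320:460];b=viewer.grab_frame("scene")["pixels"][210:275,220:334]
a=cv2.resize(a,(525,300),interpolation=cv2.INTER_CUBIC);b=cv2.resize(b,(525,300),interpolation=cv2.INTER_CUBIC)
cv2.imwrite(f"pics/{n}.png",np.vstack([a,b])[:,:,::-1])
E
python3 pic.py a1; python3 -c "
from mv import *
rows([sl(.08,.147),sl(.093,.1453),sl(.103,.1417),sl(.110,.1366),sl(.1155,.130),sl(.10,.16)],YU)"
```

```text
tcp [ 0.5813 -0.0969  0.1512] yaw -0.1905 F [ 1.2 -0.8  0.7] w -0.0001 t 4.13
[ 0.5843 -0.091   0.147 ] -> [0.032 0.009 0.021] turn 0.004
[ 0.5868 -0.0783  0.1453] -> [0.097 0.009 0.029] turn 0.004
[ 0.5888 -0.0685  0.1417] -> [0.147 0.01  0.047] turn 0.004
[ 0.5901 -0.0616  0.1366] -> [0.182 0.01  0.073] turn 0.004
[ 0.5912 -0.0562  0.13  ] -> [0.209 0.01  0.106] turn 0.004
[ 0.5882 -0.0714  0.16  ] -> [ 0.132  0.01  -0.044] turn 0.004
```

View pics/a1.png

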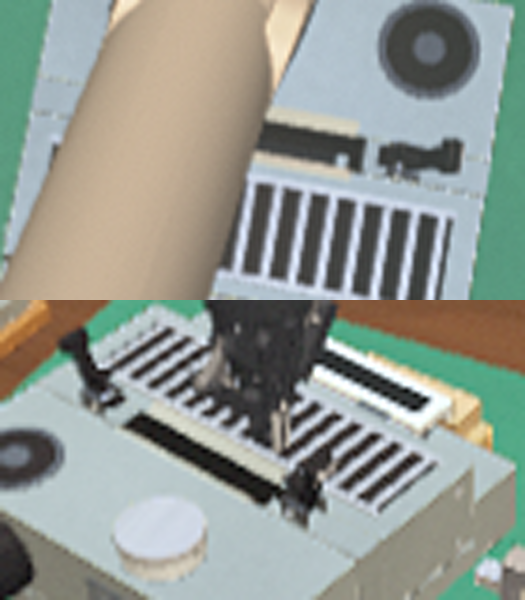

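The tool hides the top view. In the lower half (scene) the closed fingers at (282,440) stand just inside the left lever (310,480). I push it out along its arc.

Call:
play_rows:
  commands:
    - [[1,0.03,0.01,0.02,0],[1,0.06,0.01,0.025,0],[1,0.1,0.01,0.03,0],[1,0.125,0.01,0.038,0],[1,0.15,0.01,0.047,0],[1,0.167,0.01,0.06,0],[1,0.182,0.01,0.073,0],[1,0.197,0.01,0.088,0],[1,0.21,0.01,0.106,0],[1,0.215,0.01,0.115,0],[1,0.22,0.01,0.12,0]]

```text
clock: 5.05
tcp_pos: [0.5952, -0.0517, 0.1312]
orientation: [2.421, 1.999, 0.017]
contact_force: [-9.3, 7.9, 48.8]
grip_width: 0.0001
gripper_force: 26.0
```

```bash
python3 -c "
from mv import *
rows([sl(.07,.155),sl(-.06,.155)],YU)"
```

```text
tcp [ 0.5952 -0.0517  0.1312] yaw -0.1904 F [-9.3  7.9 48.8] w 0.0001 t 5.05
[ 0.5823 -0.1008  0.155 ] -> [-0.252 -0.016 -0.121] turn 0.004
[ 0.557  -0.2284  0.155 ] -> [-0.902 -0.02  -0.126] turn 0.004
```

Call:
play_rows:
  commands:
    - [[1,-0.05,-0.01,-0.15,0],[1,-0.2,-0.01,-0.25,0],[1,-0.4,-0.01,-0.25,0],[1,-0.6,-0.01,-0.25,0],[1,-0.8,-0.01,-0.25,0],[1,-0.88,-0.01,-0.16,0],[1,-0.88,-0.01,-0.14,0],[1,-0.88,-0.01,-0.14,0]]

```text
clock: 5.72
tcp_pos: [0.553, -0.2279, 0.1518]
orientation: [-2.426, -1.992, 0.003]
contact_force: [0.1, 0.2, -0.2]
grip_width: -0.0001
gripper_force: 0.0
```

```bash
python3 pic.py a2; python3 -c "
from mv import *
rows([sl(-.08,.147),sl(-.093,.1453),sl(-.103,.1417),sl(-.110,.1366),sl(-.1155,.132)],YU)"
```

```text
tcp [ 0.5548 -0.226   0.1529] yaw -0.1916 F [-0.2  1.3  0.6] w -0.0002 t 5.82
[ 0.5531 -0.248   0.147 ] -> [-0.11   0.013  0.03 ] turn 0.003
[ 0.5506 -0.2607  0.1453] -> [-0.175  0.012  0.038] turn 0.003
[ 0.5486 -0.2705  0.1417] -> [-0.225  0.012  0.056] turn 0.003
[ 0.5473 -0.2774  0.1366] -> [-0.26   0.012  0.081] turn 0.003
[ 0.5462 -0.2828  0.132 ] -> [-0.287  0.012  0.104] turn 0.003
```

View pics/a2.png

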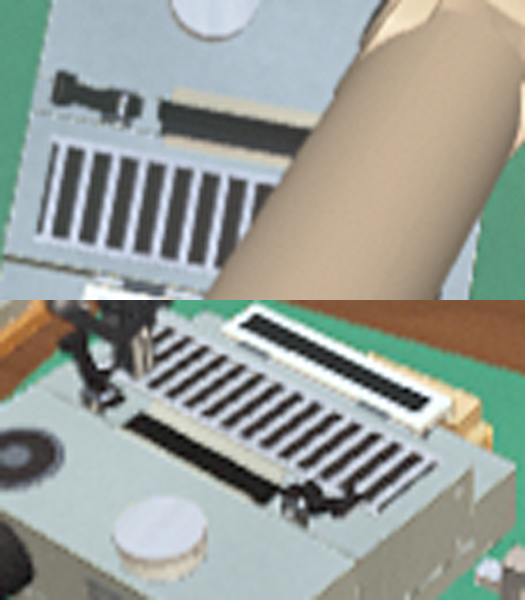

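The left lever now lies far out, with its pad at (345,500) in the lower half. Now the right one.

Call:
play_rows:
  commands:
    - [[1,-0.06,0.01,0.02,0],[1,-0.11,0.01,0.03,0],[1,-0.145,0.01,0.033,0],[1,-0.175,0.01,0.038,0],[1,-0.2,0.01,0.047,0],[1,-0.225,0.01,0.056,0],[1,-0.243,0.01,0.068,0],[1,-0.26,0.01,0.081,0],[1,-0.275,0.01,0.092,0],[1,-0.288,0.01,0.104,0],[1,-0.295,0.01,0.112,0]]

```text
clock: 6.73
tcp_pos: [0.5458, -0.2847, 0.1316]
orientation: [-2.424, -1.997, -0.003]
contact_force: [-4.2, 11.3, 23.7]
grip_width: -0.0006
gripper_force: 13.4
```

Call:
play_rows:
  commands:
    - [[1,0.04,0,-0.15,0],[1,0.3,-0.2,-0.45,0],[1,0.6,-0.3,-0.5,0],[1,0.95,-0.4,-0.5,0],[0.2,0.95,-0.4,-0.5,0],[-0.2,0.95,-0.4,-0.5,0],[-0.2,0.95,-0.4,-0.5,0]]

```text
clock: 7.32
tcp_pos: [0.5029, -0.0774, 0.2313]
orientation: [-2.416, -2.005, -0.003]
contact_force: [0.1, 0.5, 0.6]
grip_width: 0.0357
gripper_force: 0.0
```

```bash
cat >> mv.py <<'E'
FC=[.589,.1554];FY=-.07
E
python3 - <<'E'
from mv import *
rows([FC+[.25],FC+[.18],FC+[.097]],FY)
p=viewer.grab_frame("top")
uv=np.array([[65,90]])/3.75+[320,190]-.35
X=atz(p,uv,.135)[0];D=X[:2]-S;c,n=np.cos(YU),np.sin(YU);print("left tip s",-n*D[0]+c*D[1],"x",c*D[0]+n*D[1])
for t in("lever_left","lever_right"):
  for o in viewer.trace(p,t)[:2]:
    X=atz(p,np.argwhere(o["pixels"])[:,::-1],.13);D=X[:,:2]-S;s=-n*D[:,0]+c*D[:,1];print(t,o["score"],s.min(),s.max())
E
```

```text
tcp [ 0.5029 -0.0774  0.2313] yaw -0.1852 F [0.1 0.5 0.6] w 0.0357 t 7.32
[0.589  0.1554 0.25  ] -> [ 1.224  0.209 -0.09 ] turn -0.073
[0.589  0.1554 0.18  ] -> [1.223 0.209 0.26 ] turn -0.073
[0.589  0.1554 0.097 ] -> [1.221 0.209 0.675] turn -0.073
left tip s 0.13996925403429591 x -0.0008861178980614608
lever_left 0.5 0.11818721500380834 0.14824172059868676
lever_left 0.3 -0.09140384300765099 -0.030167166473529988
lever_right 0.46 -0.14797937433681457 -0.08591248700375656
```

Both lever tips reach about 148 mm from the slot centre, so they are fully out. On to the filter.

Call:
play_rows:
  commands:
    - [[-0.2,0.9,0.19,-0.1,-0.073],[-0.2,0.9,0.19,-0.1,-0.073],[-0.2,0.9,0.19,-0.1,-0.073],[-0.2,0.9,0.19,-0.1,-0.073],[-0.2,0.9,0.19,-0.1,-0.073],[-0.2,0.9,0.19,-0.1,-0.073],[-0.2,0.9,0.19,-0.1,-0.073]]

```text
clock: 8.05
tcp_pos: [0.5755, 0.084, 0.2501]
orientation: [2.307, 2.131, -0.003]
contact_force: [-0.3, -0.9, -0.2]
grip_width: 0.0514
gripper_force: 0.0
```

```bash
python3 -c "
from mv import *
rows([FC+[.25],FC+[.15]],FY)"
```

```text
tcp [0.5755 0.084  0.2501] yaw -0.079 F [-0.3 -0.9 -0.2] w 0.0514 t 8.05
[0.589  0.1554 0.25  ] -> [ 0.361  0.039 -0.   ] turn -0.006
[0.589  0.1554 0.15  ] -> [0.362 0.039 0.5  ] turn -0.006
```

Call:
play_rows:
  commands:
    - [[-0.2,0.36,0.04,0,-0.006],[-0.2,0.36,0.04,0.1,-0.006],[-0.2,0.36,0.04,0.5,-0.006],[-0.2,0.36,0.04,0.5,-0.006],[-0.2,0.36,0.04,0.5,-0.006],[-0.2,0.36,0.04,0.5,-0.006]]

```text
clock: 8.55
tcp_pos: [0.5874, 0.1529, 0.1497]
orientation: [-2.301, -2.139, 0.008]
contact_force: [0.2, 0.0, 2.1]
grip_width: 0.0515
gripper_force: 0.0
```

```bash
python3 -c "
from mv import *
rows([FC+[.15],FC+[.097]],FY)
a=viewer.grab_frame('top')['pixels'][180:280,200:330];b=viewer.grab_frame('scene')['pixels'][220:340,300:420]
cv2.imwrite('pics/g1.png',np.hstack([cv2.resize(x,(400,400),interpolation=cv2.INTER_CUBIC) for x in(a,b)])[:,:,::-1])"
```

```text
tcp [0.5874 0.1529 0.1497] yaw -0.0731 F [0.2 0.  2.1] w 0.0515 t 8.55
[0.589  0.1554 0.15  ] -> [ 0.013  0.007 -0.002] turn -0.002
[0.589  0.1554 0.097 ] -> [0.014 0.008 0.263] turn -0.002
```

View pics/g1.png

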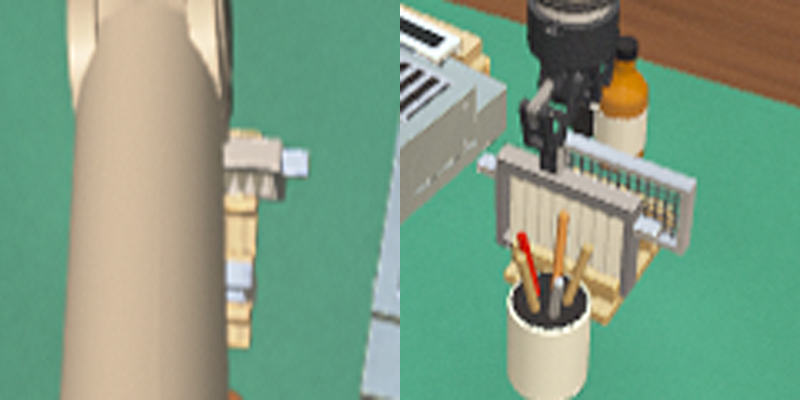

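```bash
python3 -c "
from mv import *
p=viewer.grab_frame('scene')
for X in([.589,.1554,.129],[.5874,.1529,.15],[.5874+.026,.151,.16],[.5874-.026,.155,.16]): print((proj(p,X)-[300,220])*3.333+[400,0])
a=cv2.resize(p['pixels'][240:300,315:395],(800,600),interpolation=cv2.INTER_CUBIC)
cv2.imwrite('pics/g2.png',a[:,:,::-1])"
```

```text
[[567.61121501 174.67118598]]
[[566.49109787 155.61586488]]
[[552.59025892 164.77282514]]
[[580.89186384 130.43494637]]
```

View pics/g2.png

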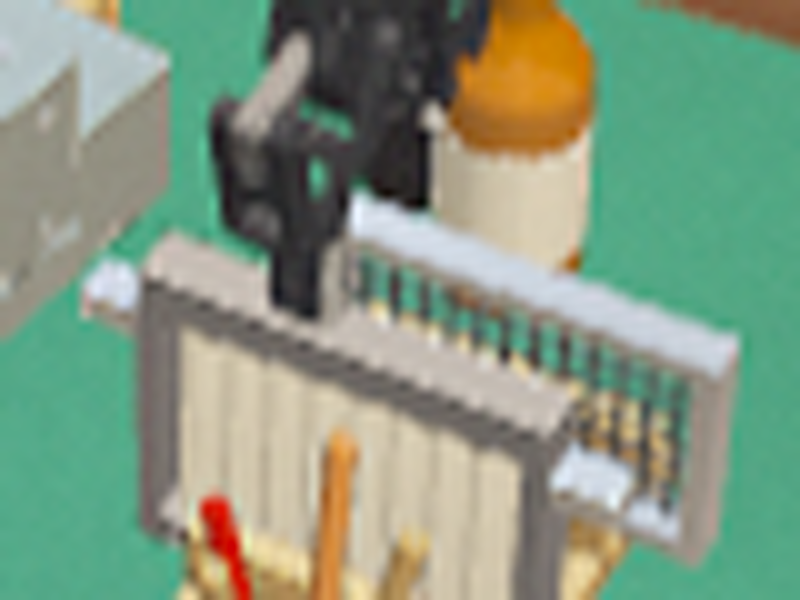

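The crop shows the rear finger tip at (300,315), right where the projection puts it, and the fingers straddle the frame's top edge. I descend and grip.

Call:
play_rows:
  commands:
    - [[-0.2,0.013,0.008,0.06,0],[-0.2,0.013,0.008,0.13,0],[-0.2,0.013,0.008,0.2,0],[-0.2,0.013,0.008,0.26,0],[-0.2,0.013,0.008,0.265,0],[0.4,0.013,0.008,0.265,0],[0.8,0.013,0.008,0.265,0],[1,0.013,0.008,0.265,0],[1,0.013,0.008,0.265,0],[1,0.013,0.008,0.265,0],[1,0.013,0.008,0.265,0]]
  grip_force: 60

```text
clock: 9.62
tcp_pos: [0.5911, 0.1593, 0.099]
orientation: [2.296, 2.143, 0.003]
contact_force: [0.3, -0.2, 6.4]
grip_width: 0.0191
gripper_force: 59.8
```

Call:
play_rows:
  commands:
    - [[1,0,0,-0.05,0],[1,0,0,-0.12,0],[1,0,0,-0.25,0],[1,0,0,-0.4,0],[1,0,0,-0.55,0],[1,0,0,-0.7,0],[1,0,0,-0.75,0],[1,0,0,-0.75,0],[1,0,0,-0.75,0]]

```text
clock: 10.37
tcp_pos: [0.5895, 0.1592, 0.2471]
orientation: [-2.296, -2.143, 0.001]
contact_force: [-0.1, 0.3, -2.8]
grip_width: 0.0192
gripper_force: 60.0
```

Run:
```python
from mv import *
from scipy.optimize import least_squares
# filter pose in hand: fit silhouette of filter in scene + top by trace
o=get_obs();tcp=o["tcp_pos"]
bx=lambda a,b,c,d,e,f:[[x,y,z] for x in(a,b) for y in(c,d) for z in(e,f)]
P=np.array(bx(-.01,.01,-.07,.07,0,.115)+bx(-.008,.008,-.092,.092,.083,.095))
p=viewer.grab_frame("scene");tr=viewer.trace(p,"filter")
for t in tr[:3]:print(t["score"],t["rect"],t["pixels"].sum())
def sil(v):
    c,s=np.cos(v[2]),np.sin(v[2]);X=np.c_[v[0]+c*P[:,0]-s*P[:,1],v[1]+s*P[:,0]+c*P[:,1],P[:,2]+v[3]]
    return proj(p,X)
v=[tcp[0],tcp[1]-.004,FY,tcp[2]-.085];u=sil(v);print("pred rect",u.min(0),u.max(0))
save(p,"f1")
m=p["pixels"].copy()
for x,y in u:cv2.circle(m,(int(round(x)),int(round(y))),1,(255,0,0),-1)
l,t=(u.min(0)-25).astype(int)
cv2.imwrite("pics/f2.png",cv2.resize(m[t:t+90,l:l+120],(800,600),interpolation=cv2.INTER_CUBIC)[:,:,::-1])
rows([sl(.1,.24),sl(0,.24)],YU)
```

```text
0.95 [485.9, 249.3, 526.6, 294.0] 707
0.64 [320.2, 228.2, 383.7, 275.1] 1613
0.64 [269.2, 212.5, 318.1, 240.7] 460
pred rect [321.97727214 224.24764997] [382.50482974 274.72545926]
tcp [0.5887 0.159  0.2456] yaw -0.0686 F [ 0.  -0.3 -3.4] w 0.019 t 10.47
[ 0.5882 -0.0714  0.24  ] -> [-1.15   0.077  0.03 ] turn 0.081
[ 0.5687 -0.1695  0.24  ] -> [-1.646  0.013  0.031] turn 0.081
```

View pics/f2.png

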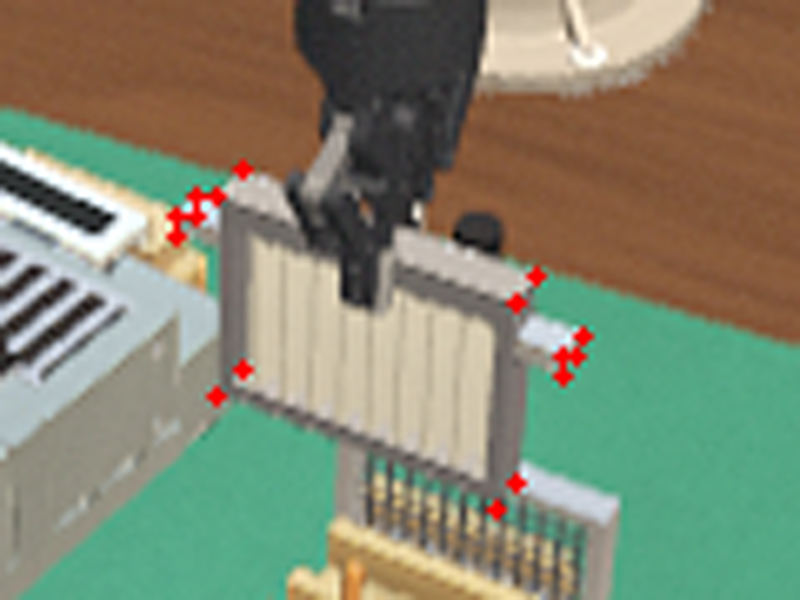

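Red marks show the filter predicted from the grasp. It hangs upright and agrees within about 3 mm. It sits roughly 2.5 mm to the right of the TCP along the slot, so I aim the TCP at s=+2.5 mm.

Call:
play_rows:
  commands:
    - [[1,-0.15,0,0,0.02],[1,-0.33,0.01,0,0.05],[1,-0.52,0.01,0,0.08],[1,-0.7,0.01,0,0.081],[1,-0.85,0.01,0,0.081],[1,-0.95,0.01,0,0.081],[1,-1,0.01,0,0.081],[1,-1,0.01,0,0.081]]

```text
clock: 11.13
tcp_pos: [0.5772, -0.0433, 0.2466]
orientation: [-2.432, -1.988, 0.004]
contact_force: [-0.5, 0.2, -3.5]
grip_width: 0.019
gripper_force: 59.9
```

```bash
python3 -c "
from mv import *
rows([sl(.0025,.24)],YU)"
```

```text
tcp [ 0.5772 -0.0433  0.2466] yaw -0.2005 F [-0.5  0.2 -3.5] w 0.019 t 11.13
[ 0.5692 -0.167   0.24  ] -> [-0.614  0.084  0.034] turn -0.003
```

Call:
play_rows:
  commands:
    - [[1,-0.13,0.02,0,-0.002],[1,-0.3,0.05,0,-0.002],[1,-0.45,0.07,0,-0.003],[1,-0.56,0.084,0.02,-0.003],[1,-0.614,0.084,0.034,-0.003],[1,-0.614,0.084,0.034,-0.003],[1,-0.614,0.084,0.034,-0.003],[1,-0.614,0.084,0.034,-0.003]]

```text
clock: 11.8
tcp_pos: [0.5717, -0.1612, 0.2405]
orientation: [-2.419, -2.002, -0.001]
contact_force: [0.5, 0.6, -2.7]
grip_width: 0.0191
gripper_force: 59.9
```

```bash
python3 -c "
from mv import *
rows([sl(.0025,.21),sl(.0025,.19)],YU)
p=viewer.grab_frame('scene')
t=viewer.trace(p,'filter')
for q in t[:3]:print(q['score'],q['rect'])
a=cv2.resize(p['pixels'][200:275,230:330],(800,600),interpolation=cv2.INTER_CUBIC);cv2.imwrite('pics/h.png',a[:,:,::-1])"
```

```text
tcp [ 0.5717 -0.1612  0.2405] yaw -0.1879 F [ 0.5  0.6 -2.7] w 0.0191 t 11.8
[ 0.5692 -0.167   0.21  ] -> [-0.031 -0.006  0.153] turn 0.005
[ 0.5692 -0.167   0.19  ] -> [-0.032 -0.006  0.253] turn 0.005
0.76 [484.2, 251.1, 527.0, 295.9]
0.74 [243.8, 254.7, 265.4, 273.4]
0.68 [238.2, 198.4, 284.2, 240.1]
```

Call:
play_rows:
  commands:
    - [[1,-0.03,-0.006,0.05,0.004],[1,-0.03,-0.006,0.12,0.004],[1,-0.03,-0.006,0.17,0.004],[1,-0.03,-0.006,0.17,0.004],[1,-0.03,-0.006,0.17,0.004],[1,-0.03,-0.006,0.17,0.004],[1,-0.03,-0.006,0.17,0.004]]

```text
clock: 12.48
tcp_pos: [0.5692, -0.17, 0.2077]
orientation: [2.429, 1.991, 0.001]
contact_force: [0.6, 0.4, -2.7]
grip_width: 0.0193
gripper_force: 59.8
```

```bash
python3 -c "
from mv import *
rows([sl(.0025,.2),sl(.0025,.116)],YU)
p=viewer.grab_frame('scene')
o=get_obs();t=o['tcp_pos']
print(o['tcp_pos'])
a=p['pixels'].copy()
c,n=np.cos(YU),np.sin(YU)
f=lambda x,s,z:[S[0]+c*x-n*s,S[1]+n*x+c*s,z]
pts=[f(.01,-.07,.113),f(.01,.07,.113)]+[f(.0125,.073,.105),f(.0125,-.073,.105),f(.021,.07,.113),f(.021,-.07,.113)]
a=cv2.resize(a[200:275,230:330],(800,600),interpolation=cv2.INTER_CUBIC)
for x,y in (proj(p,pts)-[230,200]+.5)*8: cv2.circle(a,(int(x),int(y)),3,(255,0,0),-1)
cv2.imwrite('pics/h2.png',a[:,:,::-1])"
```

```text
tcp [ 0.5692 -0.17    0.2077] yaw -0.1976 F [ 0.6  0.4 -2.7] w 0.0193 t 12.48
[ 0.5692 -0.167   0.2   ] -> [ 0.015 -0.003  0.039] turn -0.001
[ 0.5692 -0.167   0.116 ] -> [ 0.015 -0.003  0.459] turn -0.001
[ 0.56914822 -0.17001097  0.20774049]
```

View pics/h2.png

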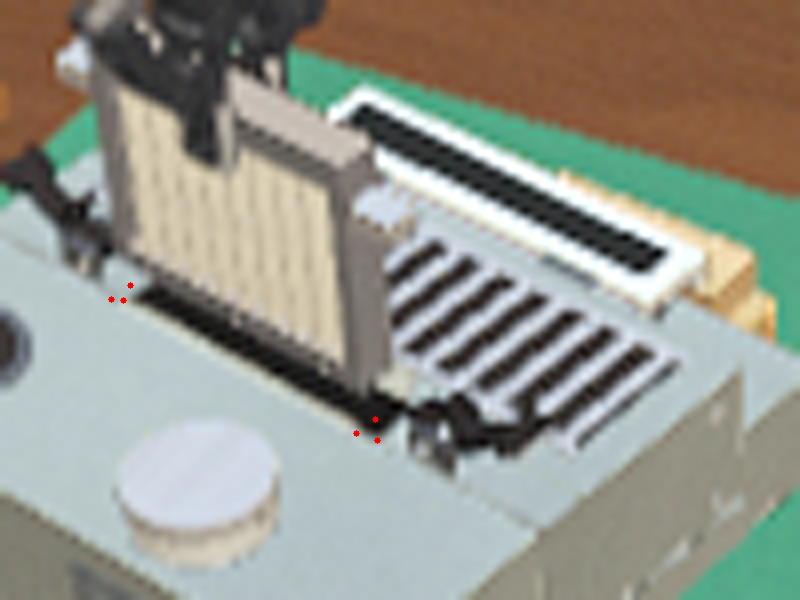

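The picture shows the filter over the slot: its lower rear edge runs (128,252)–(358,385) and the slot's dark mouth (140,292)–(372,432). It sits about 5 mm too far to the right (–s). That matches the top-camera grasp offset of 3.8 mm, so I shift by +4.5 mm and start lowering.

Call:
play_rows:
  commands:
    - [[1,0.012,-0.005,0,0],[1,0.023,-0.008,0,0],[1,0.023,-0.008,0.03,0],[1,0.023,-0.008,0.06,0],[1,0.023,-0.008,0.09,0],[1,0.023,-0.008,0.11,0],[1,0.023,-0.008,0.12,0],[1,0.023,-0.008,0.12,0]]

```text
clock: 13.2
tcp_pos: [0.5681, -0.1652, 0.1825]
orientation: [2.43, 1.991, -0.001]
contact_force: [1.0, -1.2, -3.5]
grip_width: 0.0189
gripper_force: 59.8
```

```bash
python3 -c "
from mv import *
rows([sl(.004,.16,-.001),sl(.004,.126,-.001)],YU);print(get_obs()['moment'])"
```

```text
tcp [ 0.5681 -0.1652  0.1825] yaw -0.1977 F [ 1.  -1.2 -3.5] w 0.0189 t 13.2
[ 0.5685 -0.1654  0.16  ] -> [-0.001  0.002  0.112] turn -0.001
[ 0.5685 -0.1654  0.126 ] -> [-0.001  0.002  0.282] turn -0.001
[-0.06635808 -0.54703594  0.0443973 ]
```

Call:
play_rows:
  commands:
    - [[1,0,0,0.03,0],[1,0,0,0.06,0],[1,0,0,0.09,0],[1,0,0,0.11,0],[1,0,0,0.11,0]]

```text
clock: 13.62
tcp_pos: [0.5681, -0.165, 0.1601]
orientation: [2.429, 1.992, -0.001]
contact_force: [2.6, 0.4, -4.9]
grip_width: 0.019
gripper_force: 59.7
```

It is in the slot with no upward force. I carry on gently to the toes.

Call:
play_rows:
  commands:
    - [[1,0,0,0.025,0],[1,0,0,0.05,0],[1,0,0,0.075,0],[1,0,0,0.1,0],[1,0,0,0.12,0],[1,0,0,0.13,0],[1,0,0,0.14,0],[1,0,0,0.14,0]]

```text
clock: 14.28
tcp_pos: [0.5681, -0.1651, 0.1328]
orientation: [2.43, 1.991, -0.0]
contact_force: [2.3, -1.7, -4.4]
grip_width: 0.0195
gripper_force: 59.7
```

Call:
play_rows:
  commands:
    - [[1,0,0,0.01,0],[1,0,0,0.02,0],[1,0,0,0.025,0],[1,0,0,0.025,0]]

```text
clock: 14.62
tcp_pos: [0.5681, -0.1651, 0.128]
orientation: [2.43, 1.991, 0.0]
contact_force: [2.7, -0.6, -3.5]
grip_width: 0.0193
gripper_force: 60.0
```

Call:
play_rows:
  commands:
    - [[1,0,0,0.01,0],[1,0,0,0.015,0],[1,0,0,0.015,0]]

```text
clock: 14.87
tcp_pos: [0.5682, -0.1652, 0.126]
orientation: [-2.43, -1.991, -0.001]
contact_force: [0.2, 0.9, 6.9]
grip_width: 0.0189
gripper_force: 61.6
```

The filter touches the toes where expected (+7 N at TCP 0.126). I release it, rise and go round to the outside of the left lever.

Call:
play_rows:
  commands:
    - [[0.4,0,0,-0.005,0],[0,0,0,-0.005,0],[-0.2,0,0,-0.005,0],[-0.2,0,0,-0.005,0],[-0.2,0,0,-0.1,0],[-0.2,0,0,-0.25,0],[-0.2,0,0,-0.4,0],[0.5,0.2,0,-0.4,0],[1,0.4,0,-0.4,0],[1,0.6,0,-0.4,0],[1,0.82,0,-0.4,0],[1,0.82,0,-0.4,0]]

```text
clock: 15.87
tcp_pos: [0.6014, 0.0067, 0.2042]
orientation: [-2.414, -2.004, -0.004]
contact_force: [0.7, 0.4, -0.9]
grip_width: -0.0002
gripper_force: 0.0
```

```bash
cat > lev.py <<'E'
import sys
from mv import *
sg=int(sys.argv[1])
T=[(.95,165)]+[(t,None) for t in(.95,.7,.45,.2,0)]
rows([sl(sg*((s or 108+10*np.cos(t)+49*np.sin(t))/1000),.095+(49*np.cos(t)-10*np.sin(t))/1000) for t,s in T],YU)
E
python3 lev.py 1
```

```text
tcp [0.6014 0.0067 0.2042] yaw -0.1855 F [ 0.7  0.4 -0.9] w -0.0002 t 15.87
[ 0.6008 -0.0077  0.1154] -> [-0.073  0.011  0.444] turn 0.007
[ 0.5986 -0.0188  0.1154] -> [-0.13   0.011  0.443] turn 0.007
[ 0.5974 -0.0251  0.126 ] -> [-0.162  0.01   0.39 ] turn 0.007
[ 0.5956 -0.0338  0.1348] -> [-0.206  0.01   0.346] turn 0.007
[ 0.5935 -0.0444  0.141 ] -> [-0.26   0.009  0.315] turn 0.007
[ 0.5917 -0.0538  0.144 ] -> [-0.307  0.009  0.299] turn 0.007
```

Call:
play_rows:
  commands:
    - [[1,0,0,0.1,0],[1,0,0,0.25,0],[1,0,0,0.4,0],[1,0,0,0.43,0],[1,0,0,0.43,0],[1,0,0,0.43,0]]

```text
clock: 16.37
tcp_pos: [0.6005, -0.0048, 0.1198]
orientation: [2.43, 1.99, -0.0]
contact_force: [1.1, 0.7, 0.6]
grip_width: -0.0
gripper_force: 0.0
```

```bash
python3 lev.py 1
```

```text
tcp [ 0.6005 -0.0048  0.1198] yaw -0.1983 F [1.1 0.7 0.6] w -0.0 t 16.37
[ 0.6008 -0.0077  0.1154] -> [-0.014  0.004  0.022] turn -0.001
[ 0.5986 -0.0188  0.1154] -> [-0.07   0.005  0.022] turn -0.001
[ 0.5974 -0.0251  0.126 ] -> [-0.103  0.005 -0.031] turn -0.001
[ 0.5956 -0.0338  0.1348] -> [-0.147  0.005 -0.075] turn -0.001
[ 0.5935 -0.0444  0.141 ] -> [-0.201  0.005 -0.106] turn -0.001
[ 0.5917 -0.0538  0.144 ] -> [-0.249  0.005 -0.121] turn -0.001
```

Left lever to about 0.45 first.

Call:
play_rows:
  commands:
    - [[1,-0.03,0.005,0.02,0],[1,-0.05,0.005,0.02,0],[1,-0.07,0.005,0.02,0],[1,-0.08,0.005,0.005,0],[1,-0.09,0.005,-0.012,0],[1,-0.103,0.005,-0.031,0],[1,-0.117,0.005,-0.046,0],[1,-0.132,0.005,-0.06,0],[1,-0.147,0.005,-0.075,0],[1,-0.147,0.005,-0.075,0]]

```text
clock: 17.2
tcp_pos: [0.5977, -0.0322, 0.1371]
orientation: [2.428, 1.992, 0.01]
contact_force: [1.0, 3.5, 4.2]
grip_width: -0.0003
gripper_force: 2.1
```

Call:
play_rows:
  commands:
    - [[1,0.08,0,0,0],[1,0.08,0,-0.2,0],[1,0.05,0,-0.4,0],[1,-0.15,0,-0.5,0],[1,-0.35,0,-0.5,0],[1,-0.55,0,-0.5,0],[1,-0.75,0,-0.5,0],[1,-0.95,0,-0.5,0],[1,-0.95,0,-0.5,0]]

```text
clock: 17.95
tcp_pos: [0.5542, -0.2309, 0.2364]
orientation: [2.439, 1.971, -0.003]
contact_force: [-0.6, -0.3, -0.7]
grip_width: 0.0002
gripper_force: 0.0
```

```bash
python3 lev.py -1
```

```text
tcp [ 0.5542 -0.2309  0.2364] yaw -0.2112 F [-0.6 -0.3 -0.7] w 0.0002 t 17.95
[ 0.5366 -0.3313  0.1154] -> [-0.506  0.017  0.608] turn -0.01
[ 0.5388 -0.3202  0.1154] -> [-0.45   0.016  0.608] turn -0.01
[ 0.54   -0.3139  0.126 ] -> [-0.418  0.016  0.554] turn -0.01
[ 0.5418 -0.3052  0.1348] -> [-0.373  0.016  0.51 ] turn -0.01
[ 0.5439 -0.2946  0.141 ] -> [-0.32   0.015  0.479] turn -0.01
[ 0.5457 -0.2852  0.144 ] -> [-0.272  0.014  0.464] turn -0.01
```

Call:
play_rows:
  commands:
    - [[1,-0.2,0.01,0,0],[1,-0.4,0.01,0,0],[1,-0.53,0.015,0,0],[1,-0.53,0.015,0,0],[1,-0.53,0.015,0.2,0],[1,-0.53,0.015,0.4,0],[1,-0.53,0.015,0.56,0],[1,-0.53,0.015,0.58,0],[1,-0.53,0.015,0.58,0]]

```text
clock: 18.7
tcp_pos: [0.539, -0.3241, 0.1173]
orientation: [-2.429, -1.989, 0.003]
contact_force: [-0.3, -0.4, 0.3]
grip_width: 0.0001
gripper_force: 0.2
```

```bash
python3 lev.py -1
```

```text
tcp [ 0.539  -0.3241  0.1173] yaw -0.1986 F [-0.3 -0.4  0.3] w 0.0001 t 18.7
[ 0.5366 -0.3313  0.1154] -> [-0.038 -0.005  0.009] turn -0.002
[ 0.5388 -0.3202  0.1154] -> [ 0.019 -0.005  0.009] turn -0.002
[ 0.54   -0.3139  0.126 ] -> [ 0.051 -0.005 -0.044] turn -0.002
[ 0.5418 -0.3052  0.1348] -> [ 0.096 -0.006 -0.088] turn -0.002
[ 0.5439 -0.2946  0.141 ] -> [ 0.149 -0.006 -0.119] turn -0.002
[ 0.5457 -0.2852  0.144 ] -> [ 0.197 -0.006 -0.134] turn -0.002
```

Call:
play_rows:
  commands:
    - [[1,0.01,-0.005,0.009,0],[1,0.02,-0.005,0.009,0],[1,0.035,-0.005,-0.015,0],[1,0.051,-0.005,-0.044,0],[1,0.066,-0.005,-0.059,0],[1,0.081,-0.005,-0.074,0],[1,0.096,-0.006,-0.088,0],[1,0.115,-0.006,-0.1,0],[1,0.133,-0.006,-0.11,0],[1,0.15,-0.006,-0.119,0],[1,0.15,-0.006,-0.119,0]]

```text
clock: 19.62
tcp_pos: [0.5463, -0.2936, 0.1433]
orientation: [2.427, 1.992, 0.003]
contact_force: [0.1, -2.1, 1.8]
grip_width: 0.0001
gripper_force: 1.1
```

Call:
play_rows:
  commands:
    - [[1,0.015,0,-0.006,0],[1,0.03,0,-0.011,0],[1,0.045,0,-0.015,0],[1,0.055,0,-0.015,0],[1,0.06,0,-0.015,0],[1,0.06,0,-0.015,0]]

```text
clock: 20.12
tcp_pos: [0.5473, -0.2834, 0.145]
orientation: [2.429, 1.99, -0.001]
contact_force: [0.2, -4.4, 1.5]
grip_width: -0.0003
gripper_force: 2.2
```

Call:
play_rows:
  commands:
    - [[1,0.01,0,0,0],[1,0.02,0,0,0],[1,0.03,0,0,0],[1,0.03,0,0,0]]

```text
clock: 20.45
tcp_pos: [0.5473, -0.2829, 0.1453]
orientation: [2.428, 1.981, -0.008]
contact_force: [0.9, -17.7, -4.2]
grip_width: 0.0003
gripper_force: 8.3
```

```bash
python3 lev.py -1 | head -1
```

```text
tcp [ 0.5473 -0.2829  0.1453] yaw -0.2018 F [  0.9 -17.7  -4.2] w 0.0003 t 20.45
```

The right lever is at its stop (–18 N, tip where the upright pose puts it). Now the left one, fully in.

Call:
play_rows:
  commands:
    - [[1,-0.08,0,0,0],[1,-0.15,0,-0.1,0],[1,-0.1,0,-0.35,0],[1,0.1,0,-0.45,0],[1,0.3,0,-0.45,0],[1,0.5,0,-0.45,0],[1,0.7,0,-0.45,0],[1,0.9,0,-0.45,0],[1,0.98,0,-0.45,0],[1,0.98,0,-0.45,0]]

```text
clock: 21.28
tcp_pos: [0.5875, -0.0762, 0.2336]
orientation: [-2.416, -2.001, -0.001]
contact_force: [0.3, 0.2, -1.4]
grip_width: 0.0
gripper_force: 0.0
```

```bash
python3 lev.py 1
```

```text
tcp [ 0.5875 -0.0762  0.2336] yaw -0.1872 F [ 0.3  0.2 -1.4] w 0.0 t 21.28
[ 0.6008 -0.0077  0.1154] -> [0.347 0.004 0.592] turn 0.006
[ 0.5986 -0.0188  0.1154] -> [0.291 0.003 0.592] turn 0.006
[ 0.5974 -0.0251  0.126 ] -> [0.259 0.003 0.539] turn 0.006
[ 0.5956 -0.0338  0.1348] -> [0.214 0.002 0.495] turn 0.006
[ 0.5935 -0.0444  0.141 ] -> [0.16  0.002 0.463] turn 0.006
[ 0.5917 -0.0538  0.144 ] -> [0.113 0.001 0.448] turn 0.006
```

Call:
play_rows:
  commands:
    - [[1,0.2,0,0,0],[1,0.36,0,0,0],[1,0.36,0,0,0],[1,0.36,0,0.2,0],[1,0.36,0,0.4,0],[1,0.36,0,0.53,0],[1,0.36,0,0.53,0],[1,0.36,0,0.53,0]]

```text
clock: 21.95
tcp_pos: [0.5997, -0.0146, 0.1279]
orientation: [-2.429, -1.989, 0.005]
contact_force: [0.2, -0.7, 0.5]
grip_width: 0.0003
gripper_force: 0.0
```

```bash
python3 lev.py 1
```

```text
tcp [ 0.5997 -0.0146  0.1279] yaw -0.1986 F [ 0.2 -0.7  0.5] w 0.0003 t 21.95
[ 0.6008 -0.0077  0.1154] -> [ 0.035 -0.001  0.063] turn -0.002
[ 0.5986 -0.0188  0.1154] -> [-0.021 -0.001  0.063] turn -0.002
[ 0.5974 -0.0251  0.126 ] -> [-0.054 -0.001  0.009] turn -0.002
[ 0.5956 -0.0338  0.1348] -> [-0.098 -0.001 -0.034] turn -0.002
[ 0.5935 -0.0444  0.141 ] -> [-0.152 -0.001 -0.065] turn -0.002
[ 0.5917 -0.0538  0.144 ] -> [-0.2   -0.001 -0.08 ] turn -0.002
```

Call:
play_rows:
  commands:
    - [[1,-0.04,0,0,0],[1,-0.07,0,-0.015,0],[1,-0.098,0,-0.034,0],[1,-0.115,0,-0.045,0],[1,-0.133,0,-0.055,0],[1,-0.152,0,-0.065,0],[1,-0.168,0,-0.072,0],[1,-0.184,0,-0.077,0],[1,-0.2,0,-0.08,0],[1,-0.21,0,-0.08,0],[1,-0.215,0,-0.08,0],[1,-0.215,0,-0.08,0]]

```text
clock: 22.95
tcp_pos: [0.5938, -0.0527, 0.1453]
orientation: [-2.425, -1.993, -0.006]
contact_force: [1.7, 9.1, 2.1]
grip_width: 0.0001
gripper_force: 4.6
```

Call:
play_rows:
  commands:
    - [[1,-0.01,0,0,0],[1,-0.02,0,0,0],[1,-0.03,0,0,0],[1,-0.03,0,0,0]]

```text
clock: 23.28
tcp_pos: [0.5937, -0.0531, 0.1454]
orientation: [-2.418, -1.995, -0.013]
contact_force: [3.2, 21.5, 4.8]
grip_width: 0.0
gripper_force: 10.4
```

```bash
python3 lev.py 1 | head -1
```

```text
tcp [ 0.5937 -0.0531  0.1454] yaw -0.1909 F [ 3.2 21.5  4.8] w 0.0 t 23.28
```

Both levers are at their stops, symmetric at +119/–115 mm. To check the filter is home I touch its top edge, which should be at z=0.145.

Call:
play_rows:
  commands:
    - [[1,0.1,0,0,0],[1,0.15,0,-0.1,0],[1,0.1,0,-0.25,0],[1,-0.1,0,-0.3,0],[1,-0.3,0,-0.3,0],[1,-0.5,0,-0.3,0],[1,-0.56,0,-0.25,0],[1,-0.56,0,-0.2,0],[1,-0.56,0,-0.1,0],[1,-0.56,0,-0.06,0],[1,-0.56,0,-0.06,0]]

```text
clock: 24.2
tcp_pos: [0.568, -0.1703, 0.1543]
orientation: [-2.425, -1.991, 0.005]
contact_force: [-0.5, 1.1, 0.8]
grip_width: -0.0
gripper_force: 0.0
```

```bash
python3 -c "
from mv import *
rows([sl(.002,.15),sl(.002,.144)],YU)"
```

```text
tcp [ 0.568  -0.1703  0.1543] yaw -0.1962 F [-0.5  1.1  0.8] w -0.0 t 24.2
[ 0.5691 -0.1675  0.15  ] -> [0.014 0.003 0.022] turn -0.0
[ 0.5691 -0.1675  0.144 ] -> [0.014 0.003 0.052] turn -0.0
```

Call:
play_rows:
  commands:
    - [[1,0.014,0,0.01,0],[1,0.014,0,0.02,0],[1,0.014,0,0.03,0],[1,0.014,0,0.035,0],[1,0.014,0,0.035,0]]

```text
clock: 24.62
tcp_pos: [0.5702, -0.169, 0.1501]
orientation: [2.429, 1.992, 0.0]
contact_force: [-0.4, 0.4, -0.4]
grip_width: 0.0002
gripper_force: 0.0
```

Call:
play_rows:
  commands:
    - [[1,0,0,0.006,0],[1,0,0,0.012,0],[1,0,0,0.02,0],[1,0,0,0.02,0]]

```text
clock: 24.95
tcp_pos: [0.5698, -0.1691, 0.1456]
orientation: [-2.43, -1.991, 0.0]
contact_force: [-0.1, -0.3, -0.4]
grip_width: 0.0001
gripper_force: 0.0
```

Call:
play_rows:
  commands:
    - [[1,0,0,0.005,0],[1,0,0,0.01,0],[1,0,0,0.015,0],[1,0,0,0.015,0]]

```text
clock: 25.28
tcp_pos: [0.5722, -0.1697, 0.1452]
orientation: [2.427, 1.989, 0.006]
contact_force: [-0.9, 1.4, 14.1]
grip_width: -0.0
gripper_force: 7.0
```

Contact at z=0.145 means the filter is home. Now to the start bar.

Call:
play_rows:
  commands:
    - [[1,0,0,-0.1,0],[1,0,-0.05,-0.25,0],[1,0,-0.25,-0.25,0],[1,0,-0.45,-0.25,0],[1,0,-0.65,-0.25,0],[1,0,-0.76,-0.2,0],[1,0,-0.76,-0.1,0],[1,0,-0.76,0,0],[1,0,-0.76,0.1,0],[1,0,-0.76,0.13,0],[1,0,-0.76,0.13,0],[1,0,-0.76,0.13,0]]

```text
clock: 26.28
tcp_pos: [0.4211, -0.1397, 0.1172]
orientation: [2.43, 1.991, -0.001]
contact_force: [-0.2, -1.0, 0.5]
grip_width: 0.0003
gripper_force: 0.0
```

```bash
python3 -c "
from mv import *
rows([sl(.0017,.112,-.153),sl(.0017,.104,-.153),sl(.0017,.0965,-.153)],YU)
p=viewer.grab_frame('top')
for t in('start_bar','bar_center'):
  for q in viewer.trace(p,t)[:1]:
    X=atz(p,np.argwhere(q['pixels'])[:,::-1],.1035);D=X[:,:2]-S;c,n=np.cos(YU),np.sin(YU);s=-n*D[:,0]+c*D[:,1];x=c*D[:,0]+n*D[:,1];print(q['score'],s.min(),s.max(),x.min(),x.max())
"
```

```text
tcp [ 0.4211 -0.1397  0.1172] yaw -0.1982 F [-0.2 -1.   0.5] w 0.0003 t 26.28
[ 0.419 -0.138  0.112] -> [ 0.006 -0.012  0.026] turn -0.001
[ 0.419 -0.138  0.104] -> [ 0.006 -0.012  0.066] turn -0.001
[ 0.419  -0.138   0.0965] -> [ 0.006 -0.012  0.104] turn -0.001
0.96 0.0265356399175214 0.10285510916409743 -0.16878810422616275 -0.11732414625304335
0.73 0.0265356399175214 0.10166475225915454 -0.16786429587075274 -0.1259284622362762
```

Call:
play_rows:
  commands:
    - [[1,0.007,-0.008,0.03,0],[1,0.007,-0.008,0.055,0],[1,0.007,-0.008,0.075,0],[1,0.007,-0.008,0.085,0],[1,0.007,-0.008,0.095,0],[1,0.007,-0.008,0.105,0]]

```text
clock: 26.93
tcp_pos: [0.4192, -0.1373, 0.0957]
orientation: [-2.429, -1.991, 0.001]
contact_force: [-3.5, 2.8, 12.4]
grip_width: 0.0
gripper_force: 6.6
```

Call:
play_rows:
  commands:
    - [[1,0,0,0.012,0],[1,0,0,0.024,0],[1,0,0,0.03,0],[1,0,0,0.03,0]]

```text
clock: 27.27
tcp_pos: [0.4201, -0.1374, 0.093]
orientation: [-2.428, -1.988, -0.005]
contact_force: [-19.3, 7.9, 66.5]
grip_width: 0.0003
gripper_force: 34.9
```

Call:
play_rows:
  commands:
    - [[1,0,0,-0.008,0],[1,0,0,-0.012,0],[1,0,0,-0.012,0],[1,0,0,-0.05,0],[1,0,0,-0.12,0],[1,0,0,-0.25,0],[1,0,0,-0.45,0],[1,0,0,-0.6,0],[1,0,0,-0.6,0],[1,0,0,-0.6,0]]

```text
clock: 28.1
tcp_pos: [0.421, -0.1376, 0.2112]
orientation: [2.428, 1.991, 0.006]
contact_force: [-0.1, 0.5, -0.4]
grip_width: -0.0003
gripper_force: 0.0
```

Run:
```python
from mv import *
rows([sl(0,.25,-.15)],YU)
c,n=np.cos(YU),np.sin(YU)
p=viewer.grab_frame("top");q=viewer.grab_frame("scene")
for nm,P in(("top",p),("scene",q)):
  for t in("lever_left","lever_right"):
    for o in viewer.trace(P,t)[:2]:
      X=atz(P,np.argwhere(o["pixels"])[:,::-1],.155);D=X[:,:2]-S;s=-n*D[:,0]+c*D[:,1];print(nm,t,round(o["score"],2),s.min().round(3),s.max().round(3),o["rect"])
print("expected tips scene",proj(q,[sl(.1037,.16),sl(-.1003,.16)]).round(1),"top",proj(p,[sl(.1037,.16),sl(-.1003,.16)]).round(1))
for o in viewer.trace(p,"screen_center")[:1]+viewer.trace(p,"dye_bottle_center")[:1]+viewer.trace(p,"wax_tin_center")[:1]: print(o["rect"])
```

```text
tcp [ 0.421  -0.1376  0.2112] yaw -0.1972 F [-0.1  0.5 -0.4] w -0.0003 t 28.1
[ 0.4216 -0.1403  0.25  ] -> [-0.012  0.006 -0.194] turn -0.001
top lever_left 0.39 0.086 0.108 [348.1, 211.4, 359.6, 224.1]
top lever_left 0.19 -0.35 -0.257 [494.5, 231.4, 525.6, 303.0]
top lever_right 0.43 -0.109 -0.076 [423.2, 222.9, 438.4, 236.9]
scene lever_left 0.42 0.092 0.132 [280.8, 239.4, 290.0, 251.0]
scene lever_right 0.73 0.526 0.594 [435.7, 234.2, 467.5, 285.7]
scene lever_right 0.57 -0.122 -0.059 [235.2, 217.7, 244.1, 230.9]
expected tips scene [[285.4 243.2]
 [239.9 219.3]] top [[351.7 214. ]
 [432.1 229.1]]
[228.7, 241.8, 280.3, 254.5]
[261.2, 279.5, 282.1, 301.9]
[365.6, 176.1, 388.1, 198.8]
```

Both levers trace upright at their expected pixels (outer edges at ±108 mm), the bystanders have not moved and the tool is clear of everything.

```bash
python3 -c "
from bench import r
print(r.hand_in())"
```

```text
the job is handed in; nothing more can be done
None
```

The job is handed in: the filter is home on the slot floor (top edge touched at z = 0.145 m), both levers traced as upright, and the start bar was pressed to its stop near its middle and let go after roughly half a second; bar skew and its return up weren't measured, and the hand-in gave no verdict.

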